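Register a specimen bar and start its clamp screw

TASK

On the blue-fenced clamping fixture, push the steel specimen bar flat against both stops. Then start the clamp screw by its black knob: turn it backward (counter-clockwise from above) until the screw drops into its thread, then forward one full turn. Finish still gripping the knob around its sides, with the screw held started and the bar still against its stops, and leave the wash bottle, the resin mount and the paste jar alone.

Things in the scene. Friction and masses are not known exactly. Their poses are not given: they have to be found in the camera images.
- fixture: Fixed aluminium base plate 240 (x) x 200 (y) x 12 mm. Origin: centre of its underside, on the bench. Place and yaw vary (yaw up to 0.3 rad). Two blue fences, 10 mm thick and 10 mm above the plate, are the stops: one along y, inner face at x = +20 mm, y -55 to +45; one along x, inner face at y = -45, x -50 to +30. The clamp screw's upright axis is at x = +68, y = 0 mm, in a dark threaded boss.
- corner (a point): Inner corner of the two stops on the plate's top (12 mm above the bench), axes as the fixture's: +x goes into the long fence, -y into the other. The registered bar's centre is at x = -15, y = +40 mm from here, its axes parallel to these.
- bar: Loose steel bar 30 (x) x 80 (y) x 14 mm high, about 0.26 kg, flat on the base plate; origin: centre of its underside. It starts 1 to 5 cm clear of both stops (on the -x side of one, the +y side of the other), turned up to 0.25 rad. Its long +x face belongs against the fence that runs along y, its -y end against the other.
- knob: The screw's round ribbed black knob, 32 mm in diameter, 26 mm high, axis upright; origin: centre of its underside. It turns and sinks with the screw. 6 mm under it is the steel clamp strap, 26 mm wide, from 58 mm to the fixture's -x to 47 mm to its +x; the strap sinks with the screw but does not turn. Nothing else is near. A grip of 20 to 40 N turns the knob without slipping.
- knob_top (a point): Centre of the knob's flat top on the screw's axis: 85 mm above the bench at the start, about 72 mm when the screw is started by one turn; z up. A white line on the top, pointing to the fixture's +x at the start, turns with the knob.
- screw (a joint): Turn of the screw since the start, rad: 0 at the start; positive = forward (clockwise from above, tightening), negative = backward. No end stops; friction 0.06 N m, stays where it is left. Right-hand thread, coarse lead of 8 mm per turn. Where the thread begins is hidden and varies: the drop comes after 0.5 to 1.8 rad of backward turning.
- strap (a joint): How far screw, knob and strap have sunk since the start, m (0 at the start). Spring and weight press it down (4 N). Turned back past the thread's beginning it drops to 0.0055 (0.0013 less per rad turned too far); a firm grip carries it, so it drops only when the grip opens or moves down. Each forward turn then sinks it 0.008 (1.3 mm per rad: follow it down); one turn ends near 0.0135.
- wash_bottle: Bystander: white wash bottle with a blue cap, 66 mm in diameter, 170 mm high, standing on the bench to the fixture's +y side. Origin: centre of its underside.
- mount: Bystander: black resin specimen mount, a disc 32 mm in diameter, 20 mm high, on the bench to the fixture's -y side. Origin: centre of its underside.
- paste_jar: Bystander: white jar with a red lid, 56 mm in diameter, 55 mm high, on the bench to the fixture's -y side. Origin: centre of its underside.
There are look-alikes about, which are no part of the job. Of the things that look like the bar, the largest one is meant.

How it is judged:
By the outcome, as a careful person would: the job done as asked, in the order asked, and still so for the second after the job is handed in, while the arm keeps its last pose, push and grip.
It also fails if it takes over 72 s, if anything falls off the work surface, if the arm or the gripper's body presses on something with over 40 N, if the wrist force passes 120 N, or if a joint passes its speed limit or range.

ROBOT

A 6-joint arm with a two-finger parallel gripper is mounted at the origin on the work surface. World frame = base frame: x ahead of the robot, y to its left, z up, the work surface at z = 0. Lengths are in m, angles in rad, forces in N, time in s.
With the tool pointing down it reaches from about 0.25 to 0.725 m from the base axis. Payload 9.7 kg.
Tool frame: the origin (TCP) lies midway between the tips of the shut fingers; the grasp point (between the pads) lies 19 mm behind it (manip.tcp_to_grasp is the distance from the TCP to the grasp point, in m); x points along the fingers, y is the direction in which the jaws open and shut, and the axes are right-handed (so a half turn about x gives the same grasp; the last joint's range is limited). The gripper opens to 85 mm and grips with 20 to 120 N. Pads are 22 mm wide; open, the fingers measure 114 mm over their backs; the gripper's body (76 mm by 85 mm) begins 54 mm behind the grasp point. The pads swing forward as they close: fully open they stand 13 mm farther back than shut.
Start: joints at [1.161, 0.087, 0.176, 1.66, 0, 1.571], TCP at [0.219, 0.504, 0.204] pointing down, gripper open.
Joint ranges: [-3.13, 3.13], [-0.85, 1.81], [-1.15, 1.24], [-2.2, 2.28], [-1.44, 1.52], [-3.14, 3.14]. Speed limits (rad/s): [2.22, 2.22, 2.57, 3.14, 3.14, 3.14].

INTERFACE

Orientations are given as a unit quaternion [w, x, y, z].
In Python, from station import manip gives the robot as it stands. The module is installed in compiled form; this text tells all that it offers.
- The arm moves only by the tool drive_tool, never from a script. Its argument "motion" is a list of rows, each a list of 4 numbers: the shift along the tool's x, y, z each as a share of 0.05 m, from -1 to 1, then the turn about the tool's x as a share of 8 degrees, from -1 to 1. In form: [[tx, ty, tz, turn], ...]. A call has 1 to 10 rows; each row shifts and turns the pose as measured when the row begins, along the tool's axes as they then stand; what a row does not reach is not made up. A row lasts 1/8 s, in which the tool goes at most 62.5 mm and 10.7 degrees, less where a joint would pass 70% of its speed; a pose out of reach is approached as far as the arm can. A call with a number of a shift or a turn outside -1 to 1 is refused whole. A call with a gripper value outside its range is refused whole. "fingers" is the opening, from -1 (shut) to 1 (fully open), set as the call begins (left out, the last holds). The fingers move at their own pace and stop on an object; "force" is the grip in N (left out, the last holds). Time passes only in rows, so rows that do not move let the fingers close. It gives the time, the measured TCP pose, the force and the opening at its end, in the units of the state.
- manip.state(): the state, without advancing time (a new reading comes with each control period).
- manip.capture(name): name is "scene" or "top"; returns the picture (480x640x3 uint8, blue, green, red); there is no depth.
- manip.camera_model(name): a dict with "fx", "fy", "cx", "cy" (pixels), "k1" (the pictures are not rectified: a ray, as slopes to the right and down, at radius r is drawn at 1 + k1 r^2 times it, then the intrinsics apply), "xyz" and "orientation" of the camera in the world. Camera axes: x right, y down, z forward; pixel columns grow to the right and rows downward; lengths in m; the calibration is good to about 2 mm. A picture is of the moment at which its call begins. camera_model takes no time and is no camera call.
- manip.hand_in(): hands the job in, once; it reports no verdict.
The state is a dict: "clock": time; "joints": joint angles; "joint_velocities": joint speeds; "joint_efforts": joint torques, N m; "tool_pos": TCP position; "ee_rot": TCP orientation; "wrist_force": force on the tool from outside, world axes, zero at the start; "wrist_torque": the same for the moment, N m; "opening": finger opening in m.
Only numpy, scipy, OpenCV 4.12 (cv2) and the standard library are available. Lean on these libraries where they do the work, as an engineer would, in place of code of your own. Each camera call takes 0.05 s, during which the arm holds its last target. There are 200 camera calls.

## Working session

There is one attempt and no reset: what is moved stays moved. The work goes in short steps, Python scripts to look and compute and a tool call to move; the robot and the scene stay as the last step left them, time stands still between calls to the robot, and variables do not carry over. Pictures are saved under pics/ and viewed, about 8 in all and at most 12, crops included, and the job is handed in when it is done.

Besides the shell and the picture viewer there is one more tool, called after ">>>" by a JSON object that holds its "op" and its "data". drive_tool: Moves the arm, as the interface text tells. Shift numbers are shares of 0.05 m and turn numbers shares of 8 degrees, none past 1 either way. Its arguments: {"type":"object","properties":{"motion":{"type":"array"},"fingers":{"type":"number"},"force":{"type":"number"}},"required":["motion"]}

```bash
mkdir -p pics; cat > h.py <<'E'
import numpy as np, cv2
from scipy.spatial.transform import Rotation as R
from station import manip
def q(o): return R.from_quat([o[1],o[2],o[3],o[0]]).as_matrix()
def ray(name,u,v):
    m=manip.camera_model(name); d=np.array([(u-m['cx'])/m['fx'],(v-m['cy'])/m['fy']])
    p=d.copy()
    for _ in range(30): p=d/(1+m['k1']*(p@p))
    return np.array(m['xyz']), q(m['orientation'])@np.array([p[0],p[1],1])
def at(name,u,v,z):
    o,d=ray(name,u,v); return o+d*(z-o[2])/d[2]
def proj(name,P):
    m=manip.camera_model(name); c=q(m['orientation']).T@(np.array(P)-m['xyz']); s=c[:2]/c[2]
    s=s*(1+m['k1']*(s@s)); return np.array([m['fx']*s[0]+m['cx'],m['fy']*s[1]+m['cy']])
E
python3 - <<'E'
from h import *
for n in("scene","top"):
    cv2.imwrite(f"pics/{n}0.png",manip.capture(n)); print(n,manip.camera_model(n))
print(manip.state(),manip.tcp_to_grasp)
E
```

```text
scene {'fx': 514.5823266763744, 'fy': 514.5823266763744, 'cx': 314.31776595320866, 'cy': 236.40461695050027, 'k1': 0.03334285036386379, 'xyz': array([1.13575662, 0.02977359, 0.99633194]), 'orientation': array([-0.21676765,  0.69353473,  0.65558115, -0.20551086])}
top {'fx': 597.3467813921401, 'fy': 597.3467813921401, 'cx': 313.0091620564502, 'cy': 251.60090969606082, 'k1': -0.06440970171409807, 'xyz': array([0.32820786, 0.05752142, 1.17413741]), 'orientation': array([-0.05855249,  0.70736265, -0.702276  ,  0.05493729])}
{'clock': 0.1, 'joints': array([ 1.16099742e+00,  8.74521051e-02,  1.75205850e-01,  1.65978017e+00,
       -1.05354205e-05,  1.57082150e+00]), 'joint_velocities': array([ 0.00026076, -0.00141495,  0.00156537, -0.00066181,  0.00022062,
       -0.00153025]), 'joint_efforts': array([ 5.59092859e-04, -5.21561909e+01,  4.65655804e+01,  1.59365806e-02,
        7.82104007e-05,  1.62198063e-06]), 'tool_pos': array([0.21904489, 0.50424783, 0.20292426]), 'ee_rot': array([ 0.69222835,  0.14345623,  0.69239803, -0.14430936]), 'wrist_force': array([ 0.45361271, -0.29370276,  0.31626188]), 'wrist_torque': array([-0.02467384,  0.01749083,  0.02456825]), 'opening': 0.08515064118425503} 0.0187
```

View pics/top0.png

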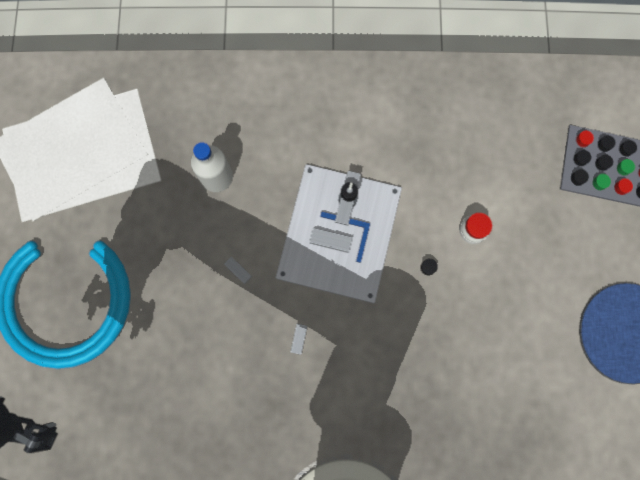

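View pics/scene0.png

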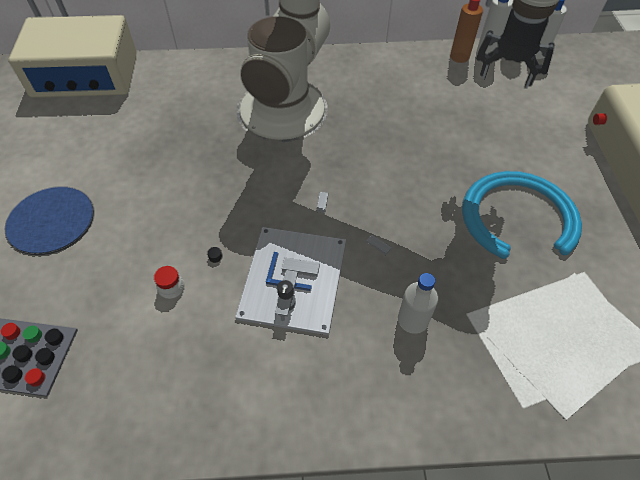

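The top view shows the plate at (277–401, 164–302), the blue L at about (320–368, 212–262), the bar at (331,238), and the knob at (349,190). The bottle is at (210,170), the mount at (429,266) and the jar at (478,226). The smaller look-alike bars lie off the plate.

```bash
python3 - <<'E'
from h import *
im=cv2.imread("pics/top0.png")[160:310,270:410]
cv2.imwrite("pics/c0.png",cv2.resize(im,None,fx=4,fy=4,interpolation=cv2.INTER_CUBIC))
# plate corners seg guess at z=.012
for p in[(308,164),(401,186),(375,302),(277,278)]: print(at("top",*p,.012))
E
```

```text
[0.69588709 0.07568874 0.012     ]
[ 0.65129997 -0.11162114  0.012     ]
[ 0.41802419 -0.05716157  0.012     ]
[0.46368398 0.13431349 0.012     ]
```

View pics/c0.png

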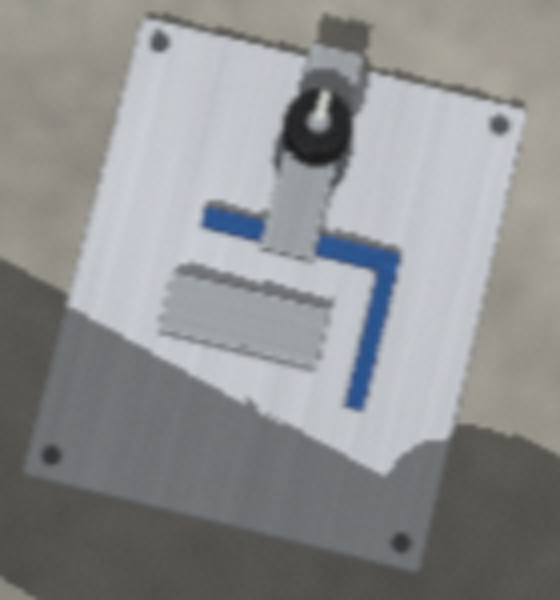

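```bash
cat >> h.py <<'E'
def crop(x,y): return (x+.5)/4-.5+270,(y+.5)/4-.5+160
E
python3 - <<'E'
from h import *
from scipy.optimize import least_squares
pl=[((147,15),(120,100)),((525,103),(120,-100)),((420,570),(-120,-100)),((25,473),(-120,100))]
fe=[((375,268),(20,-45)),((203,225),(20,45)),((346,406),(-50,-45)),((401,250),(30,-55)),((207,202),(30,45)),((364,409),(-50,-55))]
W=[];F=[]
for c,f in pl: W.append(at("top",*crop(*c),.012)[:2]);F.append(f)
for c,f in fe: W.append(at("top",*crop(*c),.022)[:2]);F.append(f)
W=np.array(W);F=np.array(F)/1000
def T(p,F): c,s=np.cos(p[2]),np.sin(p[2]); return F@np.array([[c,s],[-s,c]])+p[:2]
r=least_squares(lambda p:(T(p,F)-W).ravel(),[.55,0,.2])
p=r.x; print(p); print(np.round((T(p,F)-W)*1000,1))
k=at("top",*crop(316,126),.085)[:2]; print("knob meas",k,"pred",T(p,np.array([.068,0])))
c,s=np.cos(p[2]),np.sin(p[2]);M=np.array([[c,s],[-s,c]])
for q_ in[(176,274),(332,303),(316,370),(158,332)]:
    for z in(.026,.012): print(q_,z,np.round(M@(at("top",*crop(*q_),z)[:2]-p[:2])*1000,1))
for n,u,v,z in[("bottle",210,180,.03),("mount",429,266,.02),("jar",478,226,.055)]: w=at("top",u,v,z)[:2];print(n,w,M@(w-p[:2]))
print(q(manip.state()['ee_rot']))
np.save("fx.npy",p)
E
```

```text
[ 0.55735315  0.01221677 -0.23593272]
[[ 0.2  2.4]
 [-1.9 -1.7]
 [-0.5 -0.5]
 [ 0.1  1. ]
 [ 0.9 -1.6]
 [ 0.9  1.1]
 [ 1.5  0.2]
 [-0.8 -0.8]
 [-1.   0.7]
 [ 0.6 -0.8]]
knob meas [ 0.62028176 -0.002271  ] pred [ 0.62346933 -0.00367823]
(176, 274) 0.026 [-8.5 50.5]
(176, 274) 0.012 [-5.8 51.2]
(332, 303) 0.026 [ -4.2 -27.1]
(332, 303) 0.012 [ -1.4 -27.3]
(316, 370) 0.026 [-38.4 -27.2]
(316, 370) 0.012 [-36.  -27.4]
(158, 332) 0.026 [-38.6  52. ]
(158, 332) 0.012 [-36.2  52.8]
bottle [0.65628146 0.26978521] [0.03598106 0.27355745]
mount [ 0.48830269 -0.16256692] [-0.02628185 -0.18608215]
jar [ 0.56149111 -0.2522231 ] [ 0.06583614 -0.25614677]
[[-4.80438926e-04  3.98447677e-01  9.17190939e-01]
 [-1.13244548e-03  9.17190240e-01 -3.98447966e-01]
 [-9.99999243e-01 -1.23009864e-03  1.05663753e-05]]
```

```bash
cat >> h.py <<'E'
def rep(x=None,y=None,z=None,yaw=0):
    """state in fixture frame (mm,deg; yaw of tool z vs fixture +x), and the move to a target"""
    s=manip.state();p=np.load("fx.npy");M=q(s['ee_rot']);c,sn=np.cos(p[2]),np.sin(p[2])
    D=np.array([[c,sn],[-sn,c]]);f=D@(s['tool_pos'][:2]-p[:2])*1000
    yw=np.degrees(np.arctan2(M[1,2],M[0,2])-p[2])
    print("t %.2f fix %s z %.1f yaw %.1f open %.1f j6 %.3f"%(s['clock'],np.round(f,1),s['tool_pos'][2]*1000,yw,s['opening']*1000,s['joints'][5]),
     "F_fix",np.round([*(D@s['wrist_force'][:2]),s['wrist_force'][2]],1),"tau",np.round(s['wrist_torque'],2))
    if x is not None:
        w=D.T@np.array([x,y])/1000+p[:2]; d=M.T@(np.array([*w,z/1000])-s['tool_pos'])
        print("shares",np.round(d/.05,2),"turn",round((yw-yaw)/8,2))
E
python3 -c "
from h import *
rep(-64,12,120,0)"
```

```text
t 0.10 fix [-443.9  399.3] z 202.9 yaw -10.0 open 85.2 j6 1.571 F_fix [ 0.5 -0.2  0.3] tau [-0.02  0.02  0.02]
shares [ 1.67 -6.31  8.82] turn -1.25
```

>>> {"op": "drive_tool", "data": {"motion": [[0, 0, 0, -0.65], [0, 0, 0, -0.6], [0, -0.7, 0.7, 0], [0.1, -0.75, 0.75, 0], [0.1, -0.75, 0.75, 0], [0.1, -0.75, 0.75, 0], [0.1, -0.75, 0.75, 0], [0.1, -0.75, 0.75, 0], [0.1, -0.75, 0.75, 0], [0.1, -0.75, 0.75, 0]], "fingers": -0.06, "force": 30}}

```text
clock: 1.35
tool_pos: [0.4452, 0.138, 0.1639]
ee_rot: [0.702, 0.076, 0.704, -0.08]
wrist_force: [0.6, 0.3, -0.2]
opening: 0.0399
```

```bash
python3 -c "
from h import *
rep(-66,12,50,0)"
```

```text
t 1.35 fix [-138.4   96.1] z 163.9 yaw 0.8 open 39.9 j6 0.526 F_fix [ 0.5  0.5 -0.2] tau [ 0.1  -0.05  0.01]
shares [ 2.29 -1.69  1.43] turn 0.1
```

>>> {"op": "drive_tool", "data": {"motion": [[0.1, -0.6, 0.5, 0.1], [0.4, -0.6, 0.5, 0], [0.6, -0.5, 0.4, 0], [0.8, 0, 0, 0], [0.5, 0, 0, 0], [0, 0, 0, 0]]}}

```text
clock: 2.1
tool_pos: [0.4947, 0.0307, 0.0386]
ee_rot: [0.7, 0.084, 0.704, -0.088]
wrist_force: [1.1, -0.1, 1.3]
opening: 0.0403
```

```bash
python3 -c "
from h import *
rep(-66,12,15,0)
cv2.imwrite('pics/s1.png',cv2.resize(manip.capture('scene')[200:350,200:400],None,fx=4,fy=4,interpolation=cv2.INTER_CUBIC))"
```

```text
t 2.10 fix [-65.3   3.3] z 38.6 yaw -0.4 open 40.3 j6 0.309 F_fix [1.1 0.2 1.3] tau [ 0.06  0.   -0.02]
shares [ 0.47  0.18 -0.01] turn -0.05
```

View pics/s1.png

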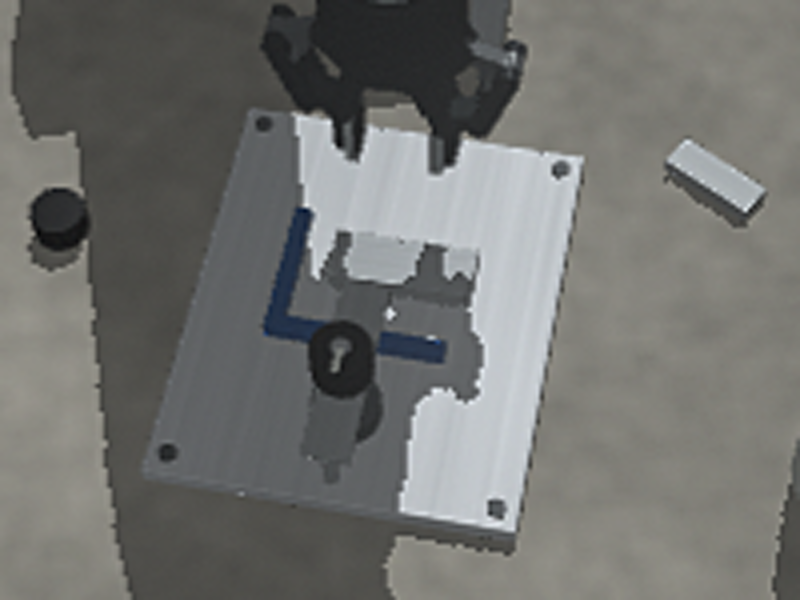

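The scene crop shows the fingertips at (347,155) and (437,170), well clear of the bar at (330–480, 232–305), so I can lower and push toward the long fence.

>>> {"op": "drive_tool", "data": {"motion": [[0.25, 0.18, 0, 0], [0.22, 0, 0, -0.05], [0, 0, 0.3, 0], [0, 0, 0.2, 0], [0, 0, 0.15, 0], [0, 0, 0.1, 0], [0, 0, 0, 0]]}}

```text
clock: 3.02
tool_pos: [0.5394, 0.0313, 0.0183]
ee_rot: [0.703, 0.081, 0.702, -0.085]
wrist_force: [-0.9, 0.2, 0.5]
opening: 0.0404
```

```bash
python3 -c "
from h import *
rep(-21,12,15,0)"
```

```text
t 3.02 fix [-21.9  14.3] z 18.3 yaw 0.1 open 40.4 j6 0.296 F_fix [-0.9 -0.1  0.5] tau [0.07 0.02 0.05]
shares [ 0.07 -0.05  0.02] turn 0.01
```

>>> {"op": "drive_tool", "data": {"motion": [[0.04, 0, 0.05, 0], [0, 0, 0.05, 0], [0, 0, 0.05, 0], [0, 0, 0.05, 0]]}}

```text
clock: 3.52
tool_pos: [0.5492, 0.0289, 0.0163]
ee_rot: [0.703, 0.081, 0.702, -0.085]
wrist_force: [-1.2, -0.7, -0.7]
opening: 0.0397
```

```bash
python3 -c "
from h import *
rep(-21,12,15,0)"
```

```text
t 3.52 fix [-11.8  14.3] z 16.3 yaw 0.1 open 39.7 j6 0.290 F_fix [-1.  -1.  -0.7] tau [ 0.02  0.04 -0.03]
shares [ 0.03 -0.05 -0.18] turn 0.01
```

```bash
python3 -c "
from h import *
cv2.imwrite('pics/s2.png',cv2.resize(manip.capture('scene')[220:340,220:360],None,fx=5,fy=5,interpolation=cv2.INTER_CUBIC))"
```

```text
(no output)
```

View pics/s2.png

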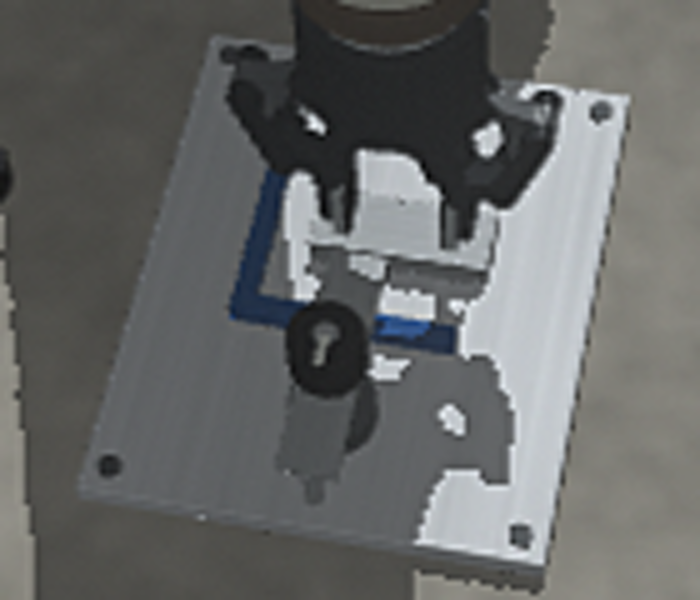

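The fingertips at (340,230) and (455,245) are over the bar: part-open pads sit about 10 mm higher, so they passed above it. I'll back off and come in lower.

>>> {"op": "drive_tool", "data": {"motion": [[-0.3, 0, 0, 0], [-0.1, -0.04, -0.5, 0], [0, 0, -0.5, 0], [0, 0, 0, 0], [0.3, 0, 0, 0], [0.1, 0, 0, 0], [0, 0, 0, 0]]}}

```text
clock: 4.45
tool_pos: [0.5018, 0.0386, 0.0196]
ee_rot: [0.704, 0.081, 0.7, -0.085]
wrist_force: [-0.4, 0.7, 0.2]
opening: 0.0397
```

```bash
python3 -c "
from h import *
rep(-64,13,8,0)"
```

```text
t 4.45 fix [-60.2  12.6] z 19.6 yaw 0.0 open 39.7 j6 0.315 F_fix [-0.6  0.6  0.2] tau [-0.02 -0.03  0.04]
shares [ 0.23  0.01 -0.08] turn 0.0
```

>>> {"op": "drive_tool", "data": {"motion": [[0.13, 0, 0, 0], [0.08, 0, 0, 0], [0, 0, 0, 0]]}}

```text
clock: 4.82
tool_pos: [0.502, 0.0383, 0.0079]
ee_rot: [0.704, 0.081, 0.701, -0.085]
wrist_force: [0.2, 0.2, -0.0]
opening: 0.0401
```

```bash
python3 -c "
from h import *
rep(-64,13,8,0)"
```

```text
t 4.83 fix [-59.9  12.4] z 7.9 yaw 0.0 open 40.1 j6 0.315 F_fix [ 0.1  0.3 -0. ] tau [-0.02 -0.    0.03]
shares [-0.    0.01 -0.08] turn 0.0
```

>>> {"op": "drive_tool", "data": {"motion": [[0, 0, 0.15, 0], [0, 0, 0.15, 0], [0, 0, 0.1, 0], [0, 0, 0.08, 0], [0, 0, 0.06, 0], [0, 0, 0.06, 0], [0, 0, 0.0, 0]]}}

```text
clock: 5.7
tool_pos: [0.5339, 0.0308, 0.0085]
ee_rot: [0.704, 0.082, 0.7, -0.085]
wrist_force: [-1.5, -0.3, -0.8]
opening: 0.0402
```

```bash
python3 -c "
from h import *
rep(-21,13,8,0)"
```

```text
t 5.70 fix [-27.1  12.6] z 8.5 yaw 0.0 open 40.2 j6 0.296 F_fix [-1.4 -0.7 -0.8] tau [ 0.07 -0.    0.  ]
shares [0.01 0.01 0.12] turn 0.0
```

>>> {"op": "drive_tool", "data": {"motion": [[0, 0, 0.06, 0], [0, 0, 0.06, 0], [0, 0, 0.06, 0], [0, 0, 0.06, 0]]}}

```text
clock: 6.2
tool_pos: [0.5461, 0.0279, 0.0087]
ee_rot: [0.704, 0.082, 0.7, -0.085]
wrist_force: [0.1, 0.7, 0.4]
opening: 0.0401
```

```bash
python3 -c "
from h import *
rep(-21,13,8,0)"
```

```text
t 6.20 fix [-14.6  12.6] z 8.7 yaw 0.0 open 40.1 j6 0.289 F_fix [-0.1  0.7  0.4] tau [ 0.    0.05 -0.02]
shares [ 0.01  0.01 -0.13] turn 0.0
```

```bash
python3 -c "
from h import *
cv2.imwrite('pics/s3.png',cv2.resize(manip.capture('scene')[220:340,220:360],None,fx=5,fy=5,interpolation=cv2.INTER_CUBIC))"
```

```text
(no output)
```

View pics/s3.png

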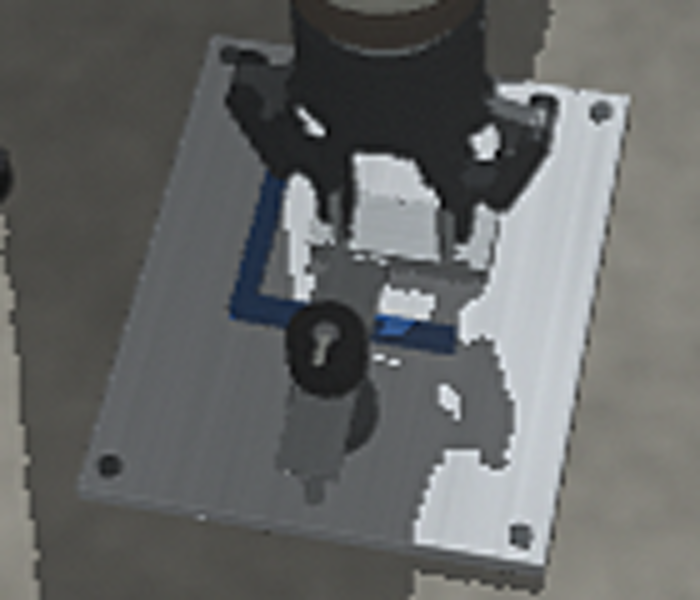

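```bash
python3 -c "
from h import *
p=np.load('fx.npy');c,s=np.cos(p[2]),np.sin(p[2])
def P(x,y,z): 
    w=np.array([[c,-s],[s,c]])@np.array([x,y])/1000+p[:2]; u=proj('scene',[*w,z/1000]); return np.round((u-[220,220])*5,0)
for y in(-20,20):
  for z in(12,18,26): print('tip',y+12.6,z,P(-14.6,12.6+y,z),P(-4,12.6+y,z))
for x in(-37,-7):
  for y in(-27,52): print('bar',x,y,P(x,y,26), P(x,y,12))
print('knob',P(68,0,85),'plate',P(120,100,12),P(-120,100,12),P(120,-100,12),'fence',P(20,-45,22),P(20,45,22),P(-50,-45,22))
"
```

```text
tip -7.4 12 [351. 250.] [346. 270.]
tip -7.4 18 [350. 243.] [345. 263.]
tip -7.4 26 [350. 233.] [345. 254.]
tip 32.6 12 [439. 264.] [435. 284.]
tip 32.6 18 [439. 257.] [435. 277.]
tip 32.6 26 [439. 247.] [434. 268.]
bar -37 -27 [317. 184.] [319. 201.]
bar -37 52 [491. 211.] [491. 228.]
bar -7 -27 [303. 241.] [304. 257.]
bar -7 52 [479. 269.] [479. 285.]
knob [320. 332.] plate [539. 566.] [624.  93.] [ 69. 487.] fence [249. 292.] [452. 324.] [285. 159.]
```

The bar hasn't moved: its -x top edge is still at row ~195, as predicted for x=-37. The part-open tips are evidently above 26 mm, so I'll push with shut fingers, where the TCP is the true tip.

>>> {"op": "drive_tool", "data": {"motion": [[-0.4, 0, 0, 0], [-0.1, 0, -0.5, 0], [0, 0, -0.5, 0], [0, 0, 0, 0], [0, 0, 0, 0]], "fingers": -1}}

```text
clock: 6.88
tool_pos: [0.4975, 0.0397, 0.0341]
ee_rot: [0.704, 0.082, 0.7, -0.085]
wrist_force: [-0.6, 1.3, 0.1]
opening: -0.0002
```

```bash
python3 -c "
from h import *
rep(-64,12,18,0)"
```

```text
t 6.88 fix [-64.6  12.7] z 34.1 yaw 0.0 open -0.2 j6 0.319 F_fix [-0.8  1.1  0.1] tau [ 0.02 -0.01 -0.05]
shares [ 0.32 -0.01  0.01] turn 0.0
```

>>> {"op": "drive_tool", "data": {"motion": [[0.2, 0, 0, 0], [0.1, 0, 0, 0], [0, 0, 0.1, 0], [0, 0, 0.15, 0], [0, 0, 0.08, 0], [0, 0, 0.06, 0], [0, 0, 0.06, 0], [0, 0, 0.06, 0], [0, 0, 0.06, 0]]}}

```text
clock: 8.0
tool_pos: [0.5285, 0.032, 0.0176]
ee_rot: [0.704, 0.082, 0.7, -0.085]
wrist_force: [-0.1, -0.4, -0.2]
opening: -0.0
```

```bash
python3 -c "
from h import *
rep(-21,12,18,0)"
```

```text
t 8.00 fix [-32.7  12.5] z 17.6 yaw -0.0 open -0.0 j6 0.300 F_fix [-0.  -0.5 -0.2] tau [-0.03 -0.03 -0.02]
shares [-0.01 -0.01  0.23] turn -0.0
```

>>> {"op": "drive_tool", "data": {"motion": [[0, 0, 0.07, 0], [0, 0, 0.07, 0], [0, 0, 0.06, 0], [0, 0, 0.05, 0]]}}

```text
clock: 8.5
tool_pos: [0.5415, 0.0289, 0.0177]
ee_rot: [0.704, 0.082, 0.7, -0.085]
wrist_force: [-0.7, 0.1, -0.0]
opening: 0.0004
```

```bash
python3 -c "
from h import *
rep(-21,12,18,0)
cv2.imwrite('pics/s4.png',cv2.resize(manip.capture('scene')[220:340,220:360],None,fx=5,fy=5,interpolation=cv2.INTER_CUBIC))"
```

```text
t 8.50 fix [-19.3  12.5] z 17.7 yaw -0.0 open 0.4 j6 0.293 F_fix [-0.7 -0.  -0. ] tau [-0.02 -0.01  0.  ]
shares [-0.01 -0.01 -0.03] turn -0.0
```

View pics/s4.png

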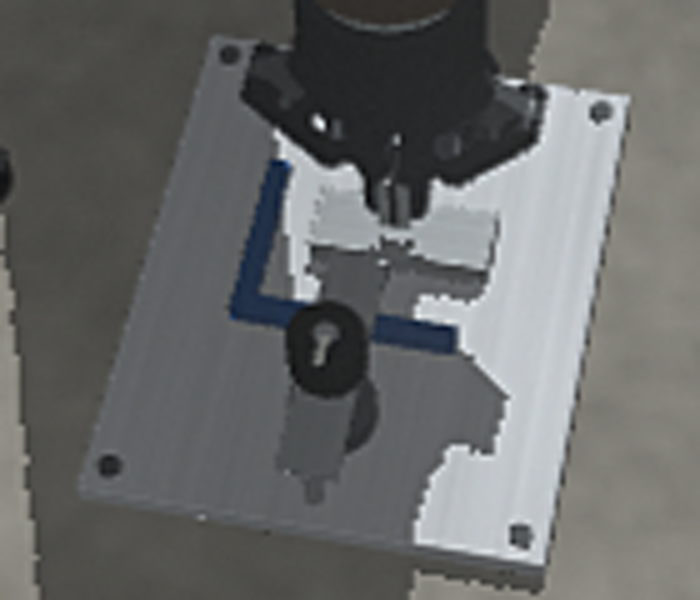

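The shut tips end at (400,228), still over the unmoved bar at rows 188–265. They look roughly 10 mm higher than the reading says, so I'll touch down gently on the bar top to calibrate z.

>>> {"op": "drive_tool", "data": {"motion": [[0.03, 0, 0, 0], [0.03, 0, 0, 0], [0, 0, 0, 0]]}}

```text
clock: 8.93
tool_pos: [0.5416, 0.0288, 0.0144]
ee_rot: [0.704, 0.082, 0.7, -0.085]
wrist_force: [-0.2, 0.7, 1.0]
opening: -0.0004
```

>>> {"op": "drive_tool", "data": {"motion": [[0.03, 0, 0, 0], [0.03, 0, 0, 0], [0, 0, 0, 0]]}}

```text
clock: 9.3
tool_pos: [0.5415, 0.0288, 0.0111]
ee_rot: [0.704, 0.082, 0.7, -0.085]
wrist_force: [-0.2, 0.3, 1.3]
opening: -0.0002
```

>>> {"op": "drive_tool", "data": {"motion": [[0.03, 0, 0, 0], [0.03, 0, 0, 0], [0, 0, 0, 0]]}}

```text
clock: 9.68
tool_pos: [0.5415, 0.0288, 0.0079]
ee_rot: [0.704, 0.082, 0.7, -0.085]
wrist_force: [0.0, 0.4, 1.4]
opening: 0.0002
```

>>> {"op": "drive_tool", "data": {"motion": [[0.03, 0, 0, 0], [0.03, 0, 0, 0], [0, 0, 0, 0]]}}

```text
clock: 10.05
tool_pos: [0.5415, 0.0288, 0.0047]
ee_rot: [0.704, 0.082, 0.7, -0.085]
wrist_force: [0.2, 0.1, 0.1]
opening: -0.0001
```

>>> {"op": "drive_tool", "data": {"motion": [[0.03, 0, 0, 0], [0.03, 0, 0, 0], [0, 0, 0, 0]]}}

```text
clock: 10.42
tool_pos: [0.5416, 0.0288, 0.0015]
ee_rot: [0.704, 0.082, 0.7, -0.085]
wrist_force: [0.6, -0.8, -0.6]
opening: 0.0002
```

```bash
python3 -c "
from h import *
rep()
cv2.imwrite('pics/s5.png',cv2.resize(manip.capture('scene')[225:305,260:340],None,fx=7,fy=7,interpolation=cv2.INTER_CUBIC))"
```

```text
t 10.43 fix [-19.2  12.4] z 1.5 yaw -0.0 open 0.2 j6 0.293 F_fix [ 0.7 -0.6 -0.6] tau [ 0.01  0.04 -0.02]
```

View pics/s5.png

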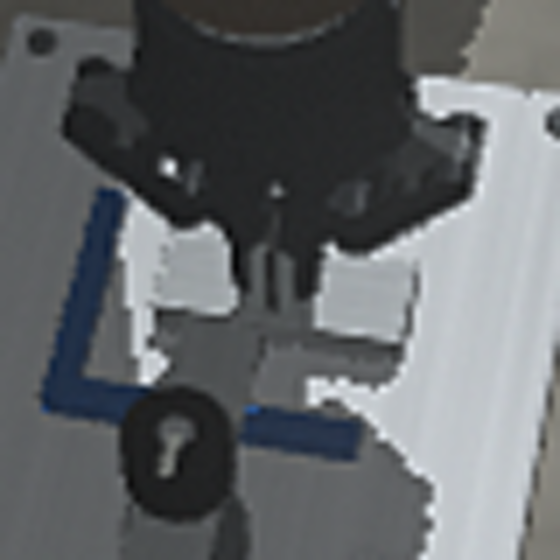

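```bash
python3 -c "
from h import *
for z in(.18,.204,.217,.23,.25): print(z,at('scene',509,83,z),at('scene',531,86,z),at('scene',487,81,z))
print('pred TCP0',proj('scene',[.219,.504,.204]),proj('scene',[.219,.504,.217]))
for z in(.0015,.012,.02,.03,.04): print(z,at('scene',298,269,z))
print('now',manip.state()['tool_pos'],proj('scene',manip.state()['tool_pos']))
a=cv2.imread('pics/top0.png')[380:470,0:80];b=cv2.imread('pics/scene0.png')[0:110,460:580]
cv2.imwrite('pics/c1.png',np.hstack([cv2.resize(a,(356,400),interpolation=2),cv2.resize(b,(436,400),interpolation=2)]))
"
```

```text
0.18 [0.14726858 0.55447041 0.18      ] [0.16164551 0.60347771 0.18      ] [0.13643365 0.50387767 0.18      ]
0.204 [0.17632993 0.53904443 0.204     ] [0.19028419 0.58661092 0.204     ] [0.16581355 0.4899391  0.204     ]
0.217 [0.1920715  0.53068869 0.217     ] [0.2057968  0.57747474 0.217     ] [0.18172766 0.48238904 0.217     ]
0.23 [0.20781307 0.52233295 0.23      ] [0.22130942 0.56833856 0.23      ] [0.19764178 0.47483899 0.23      ]
0.25 [0.23203086 0.50947796 0.25      ] [0.24517499 0.55428291 0.25      ] [0.22212503 0.46322351 0.25      ]
pred TCP0 [498.75597988  95.84301668] [500.46882909  91.27104753]
0.0015 [0.53361416 0.02584844 0.0015    ]
0.012 [0.5399695  0.02588987 0.012     ]
0.02 [0.54481167 0.02592143 0.02      ]
0.03 [0.55086437 0.02596089 0.03      ]
0.04 [0.55691708 0.02600035 0.04      ]
now [0.54159461 0.02878885 0.00155897] [299.44270497 271.96748938]
```

View pics/c1.png

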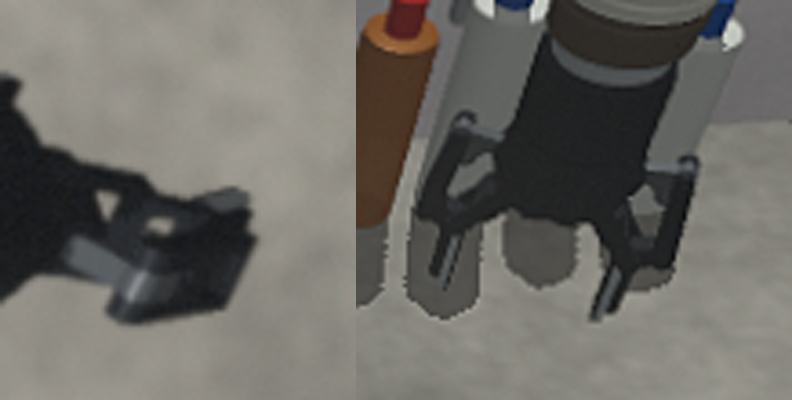

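The start images also put the tips about 25 mm above the stated TCP, which agrees with not having touched anything yet. I'll keep lowering until contact.

>>> {"op": "drive_tool", "data": {"motion": [[0.03, 0, 0, 0], [0.03, 0, 0, 0], [0, 0, 0, 0]]}}

```text
clock: 10.85
tool_pos: [0.5417, 0.0288, -0.0015]
ee_rot: [0.704, 0.082, 0.7, -0.085]
wrist_force: [0.3, 0.2, 0.5]
opening: -0.0
```

>>> {"op": "drive_tool", "data": {"motion": [[0.03, 0, 0, 0], [0.03, 0, 0, 0], [0, 0, 0, 0]]}}

```text
clock: 11.22
tool_pos: [0.542, 0.0288, -0.0012]
ee_rot: [0.705, 0.082, 0.699, -0.085]
wrist_force: [-1.1, 0.1, -0.2]
opening: -0.0001
```

```bash
python3 -c "
from h import *
rep(); s=manip.state(); print(s['joints'],s['joint_efforts'],s['joint_velocities'])
r=s['joints'][1:4]; print(r)
"
```

```text
t 11.22 fix [-18.8  12.6] z -1.2 yaw -0.0 open -0.1 j6 0.293 F_fix [-1.1 -0.1 -0.2] tau [ 0.02 -0.01  0.02]
[ 0.05619484  0.08178146 -0.22636523  1.25582937 -0.00529182  0.29256303] [-5.84986992e-04 -5.13989425e+01  4.60564327e+01  7.87723996e-02
 -1.83687173e-02 -4.44737043e-04] [ 0.00027904 -0.00630731  0.00605986  0.00759155  0.0006693  -0.00045522]
[ 0.08178146 -0.22636523  1.25582937]
```

>>> {"op": "drive_tool", "data": {"motion": [[0.1, 0, 0, 0], [0, 0, 0, 0]]}}

```text
clock: 11.48
tool_pos: [0.543, 0.0289, -0.0007]
ee_rot: [0.706, 0.082, 0.698, -0.084]
wrist_force: [1.0, 0.8, -1.1]
opening: -0.0001
```

```bash
python3 -c "
from h import *
rep(); s=manip.state(); print(s['joints'],s['joint_efforts'])
"
```

```text
t 11.47 fix [-17.9  12.9] z -0.7 yaw -0.0 open -0.1 j6 0.293 F_fix [ 0.8  1.  -1.1] tau [-0.07  0.01  0.04]
[ 0.05617991  0.07933533 -0.22795593  1.2524231  -0.00518938  0.29251334] [ 1.91828804e-03 -5.22286856e+01  4.68078876e+01  2.64899293e-01
 -1.82602450e-02 -4.69037714e-04]
```

>>> {"op": "drive_tool", "data": {"motion": [[-0.3, 0, 0, 0], [0, 0, -0.5, 0], [0, 0, -0.5, 0], [0, 0, 0, 0], [0.2, 0, 0, 0], [0.12, 0, 0, 0], [0, 0, 0, 0]]}}

```text
clock: 12.35
tool_pos: [0.4957, 0.0405, -0.0013]
ee_rot: [0.707, 0.082, 0.697, -0.085]
wrist_force: [-0.3, 0.9, -0.3]
opening: -0.0002
```

>>> {"op": "drive_tool", "data": {"motion": [[0.08, 0, 0, 0], [0.06, 0, 0, 0], [0, 0, 0, 0]]}}

```text
clock: 12.72
tool_pos: [0.496, 0.0403, -0.0091]
ee_rot: [0.707, 0.083, 0.698, -0.085]
wrist_force: [0.1, -0.2, 0.1]
opening: -0.0
```

```bash
python3 -c "
from h import *
rep(-64,12,-8); s=manip.state(); print(s['joints'],s['joint_efforts'],s['ee_rot'])
"
```

```text
t 12.72 fix [-66.2  13. ] z -9.1 yaw -0.1 open -0.0 j6 0.322 F_fix [ 0.2 -0.2  0.1] tau [-0.03  0.02 -0.03]
shares [-0.02 -0.02  0.04] turn -0.01
[ 0.08470441 -0.02548429 -0.35175384  1.23275358 -0.00569744  0.32183779] [-1.17958698e-02 -4.38374376e+01  4.55028141e+01 -2.15650764e-01
 -1.94361055e-02 -5.12454117e-04] [ 0.70660926  0.08252044  0.69764255 -0.08478556]
```

Contact is real: the bar top (26 mm) reads as z ≈ -1.3, so the true tip height is the reading + 27 mm. The xy agrees with the picture. The tip is now at about 18 mm, the right height to push.

>>> {"op": "drive_tool", "data": {"motion": [[0, 0, 0.12, 0], [0, 0, 0.12, 0], [0, 0, 0.1, 0], [0, 0, 0.08, 0], [0, 0, 0.06, 0], [0, 0, 0.06, 0]]}}

```text
clock: 13.48
tool_pos: [0.5238, 0.0337, -0.0084]
ee_rot: [0.706, 0.083, 0.698, -0.085]
wrist_force: [-1.2, 0.6, 0.5]
opening: -0.0003
```

```bash
python3 -c "
from h import *
rep(-21,12,-9); s=manip.state(); print(s['joint_efforts'],s['ee_rot'])
"
```

```text
t 13.47 fix [-37.6  13. ] z -8.4 yaw -0.1 open -0.3 j6 0.304 F_fix [-1.4  0.3  0.5] tau [ 0.07  0.43 -0.03]
shares [ 0.02 -0.02  0.33] turn -0.01
[-2.24696444e-01 -4.82599854e+01  4.58944273e+01 -9.33790561e-01
 -1.84023762e-01  2.48389825e-02] [ 0.70639227  0.08258128  0.69787513 -0.08462026]
```

>>> {"op": "drive_tool", "data": {"motion": [[0, 0, 0.06, 0], [0, 0, 0.06, 0], [0, 0, 0.06, 0], [0, 0, 0.05, 0]]}}

```text
clock: 13.98
tool_pos: [0.5356, 0.0308, -0.0084]
ee_rot: [0.706, 0.083, 0.698, -0.085]
wrist_force: [-1.2, 0.1, 0.0]
opening: 0.0002
```

>>> {"op": "drive_tool", "data": {"motion": [[0, 0, 0.05, 0], [0, 0, 0.05, 0]]}}

```text
clock: 14.22
tool_pos: [0.5396, 0.0299, -0.0085]
ee_rot: [0.705, 0.083, 0.699, -0.084]
wrist_force: [-13.9, 4.8, 8.9]
opening: -0.0001
```

```bash
python3 -c "
from h import *
rep(-21,12,-9); s=manip.state(); print(s['joint_efforts'],s['ee_rot'])
"
```

```text
t 14.22 fix [-21.4  13. ] z -8.5 yaw -0.0 open -0.1 j6 0.294 F_fix [-14.7   1.5   8.9] tau [0.77 2.77 0.02]
shares [ 0.01 -0.02  0.01] turn -0.01
[-2.44613416e+00 -4.85657823e+01  4.87727845e+01 -5.83307147e+00
 -1.35980900e+00  2.40572740e-02] [ 0.70542025  0.08260723  0.69888    -0.08441005]
```

Seated on the long fence at TCP x=-21.4, as predicted, with a 15 N reaction. Now I'll go around to the +y end.

>>> {"op": "drive_tool", "data": {"motion": [[0, 0, -0.3, 0], [0, 0.3, -0.1, 0], [0, 0.5, 0, 0], [0, 0.5, 0, 0], [0, 0.1, 0, 0], [0, 0, 0.35, 0], [0, 0, 0.35, 0], [0, 0, 0.1, 0], [0, 0, 0, 0]]}}

```text
clock: 15.35
tool_pos: [0.576, 0.0983, -0.0071]
ee_rot: [0.707, 0.082, 0.697, -0.084]
wrist_force: [1.0, -0.4, -0.0]
opening: -0.0002
```

```bash
python3 -c "
from h import *
rep(3,48,-9); s=manip.state(); print(s['ee_rot'])
"
```

```text
t 15.35 fix [-2. 88.] z -7.1 yaw 0.0 open -0.2 j6 0.408 F_fix [ 1.  -0.1 -0. ] tau [ 0.01  0.05 -0.02]
shares [ 0.04 -0.8   0.1 ] turn 0.0
[ 0.70737152  0.08236581  0.69699913 -0.08386669]
```

>>> {"op": "drive_tool", "data": {"motion": [[0.03, -0.15, 0.1, 0], [0, -0.15, 0, 0], [0, -0.1, 0, 0], [0, -0.07, 0, 0], [0, -0.06, 0, 0], [0, -0.06, 0, 0]]}}

```text
clock: 16.1
tool_pos: [0.5727, 0.0667, -0.0084]
ee_rot: [0.707, 0.083, 0.697, -0.084]
wrist_force: [-0.2, 1.1, -0.0]
opening: 0.0001
```

```bash
python3 -c "
from h import *
rep(3,48,-9)
"
```

```text
t 16.10 fix [ 2.2 56.5] z -8.4 yaw 0.0 open 0.1 j6 0.354 F_fix [-0.4  1.  -0. ] tau [ 0.3  -0.05 -0.03]
shares [ 0.01 -0.17  0.02] turn 0.0
```

>>> {"op": "drive_tool", "data": {"motion": [[0, -0.05, 0, 0], [0, -0.05, 0, 0], [0, -0.04, 0, 0], [0, -0.04, 0, 0]]}}

```text
clock: 16.6
tool_pos: [0.5705, 0.0576, -0.0084]
ee_rot: [0.707, 0.083, 0.697, -0.083]
wrist_force: [1.0, 3.3, -0.1]
opening: 0.0001
```

```bash
python3 -c "
from h import *
rep(3,48,-9)
"
```

```text
t 16.60 fix [ 2.2 47.2] z -8.4 yaw 0.0 open 0.1 j6 0.338 F_fix [ 0.2  3.5 -0.1] tau [ 0.72 -0.12  0.01]
shares [0.01 0.02 0.02] turn 0.01
```

>>> {"op": "drive_tool", "data": {"motion": [[0, -0.05, 0, 0], [0, -0.05, 0, 0], [0, -0.05, 0, 0]]}}

```text
clock: 16.98
tool_pos: [0.5697, 0.0526, -0.0077]
ee_rot: [0.708, 0.084, 0.697, -0.081]
wrist_force: [3.9, 20.2, -0.4]
opening: -0.0002
```

```bash
python3 -c "
from h import *
rep(3,48,-9)
"
```

```text
t 16.98 fix [ 2.6 42.2] z -7.7 yaw 0.1 open -0.2 j6 0.325 F_fix [-0.9 20.6 -0.4] tau [ 4.19 -0.65 -0.05]
shares [0.03 0.12 0.01] turn 0.02
```

>>> {"op": "drive_tool", "data": {"motion": [[0, 0.3, 0, 0], [0, 0.1, -0.5, 0], [0, 0, -0.4, 0], [0, -0.5, 0, 0], [0, -0.5, 0, 0], [0, -0.2, 0, 0], [0, 0, 0.05, 0], [0, 0, 0.05, 0], [0, 0, 0, 0]]}}

```text
clock: 18.1
tool_pos: [0.5207, 0.0243, -0.0094]
ee_rot: [0.708, 0.083, 0.697, -0.081]
wrist_force: [-0.2, 0.2, 0.3]
opening: 0.0002
```

```bash
python3 -c "
from h import *
rep(-22,-5,-8)
"
```

```text
t 18.10 fix [-38.5   3.2] z -9.4 yaw 0.2 open 0.2 j6 0.279 F_fix [-0.2  0.2  0.3] tau [-0.06 -0.01 -0.01]
shares [-0.02 -0.16  0.33] turn 0.02
```

>>> {"op": "drive_tool", "data": {"motion": [[0, -0.14, 0, 0], [0, 0, 0.08, 0], [0, 0, 0.07, 0], [0, 0, 0.05, 0], [0, 0, 0.05, 0], [0, 0, 0.04, 0], [0, 0, 0.04, 0], [0, 0, 0.04, 0]]}}

```text
clock: 19.1
tool_pos: [0.5356, 0.0138, -0.0096]
ee_rot: [0.706, 0.083, 0.699, -0.081]
wrist_force: [-15.4, 4.3, 10.7]
opening: -0.0
```

```bash
python3 -c "
from h import *
rep(-22,-5,-8)
"
```

```text
t 19.10 fix [-21.5  -3.6] z -9.6 yaw 0.3 open -0.0 j6 0.256 F_fix [-15.9   0.6  10.7] tau [ 0.69  3.04 -0.01]
shares [-0.03 -0.03 -0.01] turn 0.03
```

The bar is seated again, with the same contact at x=-21.5 and 16 N. Next I'll retreat, rise and go over the knob.

>>> {"op": "drive_tool", "data": {"motion": [[0, 0, -0.3, 0], [-0.3, 0, -0.1, 0], [-0.7, 0, 0, 0], [-0.7, 0, 0, 0], [-0.3, 0, 0, 0], [0, 0.05, 0.6, 0], [0, 0, 0.7, 0], [0, 0, 0.7, 0], [0, 0, 0.2, 0], [0, 0, 0, 0]], "fingers": 0.4}}

```text
clock: 20.35
tool_pos: [0.6241, -0.0045, 0.0988]
ee_rot: [0.708, 0.082, 0.697, -0.08]
wrist_force: [-1.0, -0.3, 0.0]
opening: 0.0594
```

```bash
python3 -c "
from h import *
rep(68,0,32)
M=q(manip.state()['ee_rot']);print(M[:,0])
im=manip.capture('scene');cv2.imwrite('pics/s6.png',cv2.resize(im[220:340,220:360],None,fx=5,fy=5,interpolation=cv2.INTER_CUBIC))"
```

```text
t 20.35 fix [68.8 -0.7] z 98.8 yaw 0.3 open 59.4 j6 0.223 F_fix [-0.9 -0.5  0. ] tau [-0.04  0.04 -0.02]
shares [ 1.34  0.01 -0.03] turn 0.04
[ 0.01487895  0.00113452 -0.99988866]
```

View pics/s6.png

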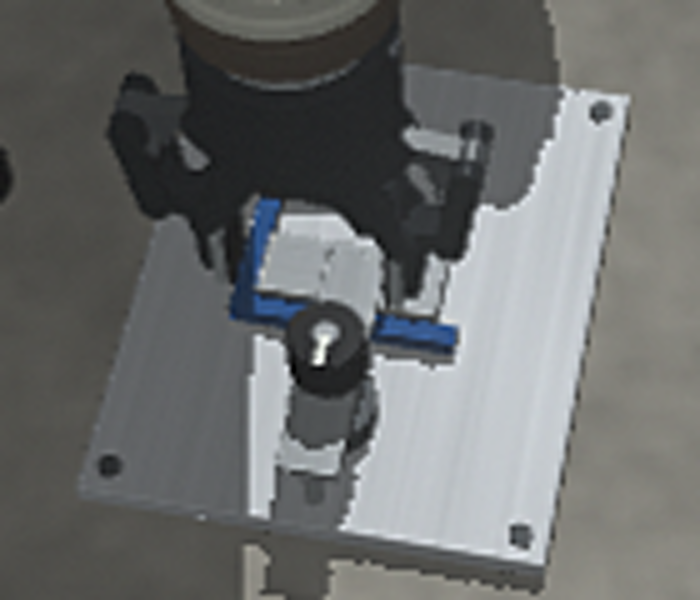

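The bar lies flush in the corner at (255–385, 232–300), and the open fingers straddle the knob at (328,340). Lowering now.

>>> {"op": "drive_tool", "data": {"motion": [[0.5, 0.01, -0.02, 0], [0.4, 0, -0.02, 0], [0.25, 0, 0, 0], [0.1, 0, 0, 0], [0, 0, 0, 0]]}}

```text
clock: 21.02
tool_pos: [0.62, -0.0023, 0.0368]
ee_rot: [0.708, 0.082, 0.697, -0.08]
wrist_force: [0.4, -0.3, -0.1]
opening: 0.06
```

```bash
python3 -c "
from h import *
rep(68,0,32)"
```

```text
t 21.02 fix [64.3  0.6] z 36.8 yaw 0.4 open 60.0 j6 0.225 F_fix [ 0.5 -0.2 -0.1] tau [ 0.02 -0.01  0.02]
shares [ 0.1  -0.01  0.07] turn 0.05
```

>>> {"op": "drive_tool", "data": {"motion": [[0.1, -0.01, 0.075, 0], [0, 0, 0, 0]]}}

```text
clock: 21.28
tool_pos: [0.6245, -0.0037, 0.0328]
ee_rot: [0.709, 0.082, 0.696, -0.08]
wrist_force: [-0.7, 0.8, -0.7]
opening: 0.06
```

```bash
python3 -c "
from h import *
rep(68,0,32)"
```

```text
t 21.27 fix [69.   0.2] z 32.8 yaw 0.4 open 60.0 j6 0.223 F_fix [-0.9  0.6 -0.7] tau [ 0.   -0.02  0.  ]
shares [ 0.02 -0.   -0.02] turn 0.05
```

>>> {"op": "drive_tool", "data": {"motion": [[0, 0, 0, 0], [0, 0, 0, 0], [0, 0, 0, 0], [0, 0, 0, 0], [0, 0, 0, 0]], "fingers": -1, "force": 30}}

```text
clock: 21.9
tool_pos: [0.6249, -0.0031, 0.0335]
ee_rot: [0.709, 0.082, 0.696, -0.079]
wrist_force: [0.7, 1.2, -1.3]
opening: 0.0314
```

```bash
python3 -c "
from h import *
rep(68,0,32)"
```

```text
t 21.90 fix [69.3  0.9] z 33.5 yaw 0.4 open 31.4 j6 0.223 F_fix [ 0.4  1.3 -1.3] tau [ 0.06 -0.03 -0.03]
shares [ 0.03 -0.02 -0.03] turn 0.05
```

>>> {"op": "drive_tool", "data": {"motion": [[0.02, 0, 0, -0.7], [0.02, 0, 0, -0.9], [0.02, 0, 0, -0.9], [0.02, 0, 0, -0.9]]}}

```text
clock: 22.4
tool_pos: [0.6252, -0.0024, 0.0327]
ee_rot: [0.709, -0.091, 0.693, 0.092]
wrist_force: [-4.3, 2.3, 8.7]
opening: 0.0308
```

```bash
python3 -c "
from h import *
rep(68,0,32)"
```

```text
t 22.40 fix [69.4  1.7] z 32.7 yaw 28.4 open 30.8 j6 -0.265 F_fix [-4.8  1.2  8.7] tau [ 0.55  0.88 -0.17]
shares [ 0.01 -0.02 -0.04] turn 3.55
```

>>> {"op": "drive_tool", "data": {"motion": [[0.02, 0, -0.02, -0.9], [0.02, 0, -0.02, -0.9], [0.02, 0, -0.01, -0.9]]}}

```text
clock: 22.78
tool_pos: [0.6248, -0.0015, 0.0329]
ee_rot: [0.68, -0.226, 0.66, 0.225]
wrist_force: [0.1, 2.3, 4.9]
opening: 0.031
```

```bash
python3 -c "
from h import *
rep(68,0,32)"
```

```text
t 22.77 fix [68.8  2.4] z 32.9 yaw 50.7 open 31.0 j6 -0.656 F_fix [-0.4  2.2  4.9] tau [ 0.9   0.55 -0.18]
shares [ 0.02 -0.02 -0.05] turn 6.34
```

>>> {"op": "drive_tool", "data": {"motion": [[0.02, 0, 0, -0.9], [0.02, 0, -0.01, -0.9], [0.02, 0, -0.01, -0.9]]}}

```text
clock: 23.15
tool_pos: [0.6245, -0.0011, 0.033]
ee_rot: [0.625, -0.353, 0.603, 0.349]
wrist_force: [-2.2, 4.6, 7.6]
opening: 0.0309
```

```bash
python3 -c "
from h import *
rep(68,0,32)"
```

```text
t 23.15 fix [68.4  2.7] z 33.0 yaw 73.1 open 30.9 j6 -1.046 F_fix [-3.2  4.   7.6] tau [ 1.08  0.98 -0.13]
shares [ 0.02 -0.01 -0.06] turn 9.13
```

>>> {"op": "drive_tool", "data": {"motion": [[0.02, 0, -0.01, -0.9], [0.02, 0, -0.01, -0.9], [0.02, 0, -0.01, -0.8]]}}

```text
clock: 23.52
tool_pos: [0.6235, -0.0007, 0.031]
ee_rot: [0.549, -0.462, 0.526, 0.457]
wrist_force: [2.8, 3.7, -3.7]
opening: 0.0311
```

```bash
python3 -c "
from h import *
rep(68,0,32)"
```

```text
t 23.52 fix [67.4  2.9] z 31.0 yaw 94.6 open 31.1 j6 -1.424 F_fix [ 1.8  4.3 -3.7] tau [ 0.71  0.27 -0.02]
shares [-0.02 -0.01 -0.06] turn 11.83
```

z fell and Fz flipped to -3.7 N, so the screw is past its thread start and the grip now carries it. I'll follow it down without turning.

>>> {"op": "drive_tool", "data": {"motion": [[0.03, 0, 0, 0], [0.03, 0, 0, 0], [0.03, 0, 0, 0], [0.03, 0, 0, 0]]}}

```text
clock: 24.02
tool_pos: [0.624, -0.0007, 0.0273]
ee_rot: [0.551, -0.46, 0.527, 0.455]
wrist_force: [-4.0, 1.4, 10.6]
opening: 0.0309
```

```bash
python3 -c "
from h import *
rep(68,0,32)"
```

```text
t 24.02 fix [67.8  3. ] z 27.3 yaw 94.2 open 30.9 j6 -1.417 F_fix [-4.2  0.4 10.6] tau [0.32 1.41 0.11]
shares [-0.1  -0.   -0.06] turn 11.77
```

It dropped 5.6 mm and seated. Now forward a full turn (final target yaw -266°): one stroke of about 246°, a regrip, then the rest.

>>> {"op": "drive_tool", "data": {"motion": [[0, 0, 0, 0.9], [0.01, 0, 0, 0.9], [0.01, 0, 0, 0.9], [0.01, 0, 0, 0.9], [0.01, 0, 0, 0.9]]}}

```text
clock: 24.65
tool_pos: [0.6252, -0.0013, 0.027]
ee_rot: [0.671, -0.259, 0.645, 0.259]
wrist_force: [0.7, 1.4, 0.1]
opening: 0.0311
```

```bash
python3 -c "
from h import *
rep(68,2,32)"
```

```text
t 24.65 fix [69.1  2.7] z 27.0 yaw 56.5 open 31.1 j6 -0.758 F_fix [0.4 1.5 0.1] tau [-0.04 -0.02  0.19]
shares [-0.1   0.01 -0.02] turn 7.06
```

>>> {"op": "drive_tool", "data": {"motion": [[0.015, 0, 0, 0.9], [0.015, 0, 0, 0.9], [0.015, 0, 0, 0.9], [0.015, 0, 0, 0.9], [0.015, 0, 0, 0.9], [0.015, 0, 0, 0.9], [0.015, 0, 0, 0.9], [0.015, 0, 0, 0.9]]}}

```text
clock: 25.65
tool_pos: [0.6257, -0.0032, 0.0254]
ee_rot: [0.711, 0.113, 0.686, -0.103]
wrist_force: [-2.6, 1.8, 2.9]
opening: 0.0311
```

```bash
python3 -c "
from h import *
rep(68,2,32)"
```

```text
t 25.65 fix [70.   0.9] z 25.4 yaw -4.1 open 31.1 j6 0.297 F_fix [-2.9  1.1  2.9] tau [-0.29  0.62  0.12]
shares [-0.13  0.02 -0.04] turn -0.51
```

>>> {"op": "drive_tool", "data": {"motion": [[0.012, 0, -0.02, 0.9], [0.012, 0, -0.02, 0.9], [0.012, 0, 0, 0.9], [0.012, 0, 0, 0.9], [0.012, 0, 0, 0.9], [0.012, 0, 0, 0.9], [0.012, 0, 0, 0.9], [0.012, 0, 0, 0.9], [0.012, 0, 0, 0.9]]}}

```text
clock: 26.78
tool_pos: [0.6242, -0.0043, 0.0235]
ee_rot: [0.529, 0.49, 0.509, -0.47]
wrist_force: [-0.4, 2.1, 2.8]
opening: 0.0307
```

```bash
python3 -c "
from h import *
rep(68,2,32)"
```

```text
t 26.77 fix [68.8 -0.5] z 23.5 yaw -72.1 open 30.7 j6 1.486 F_fix [-0.8  1.9  2.8] tau [0.15 1.   0.16]
shares [-0.17  0.01 -0.05] turn -9.01
```

>>> {"op": "drive_tool", "data": {"motion": [[0.01, 0, 0, 0.9], [0.01, 0, 0, 0.9], [0.01, 0, 0, 0.9], [0.01, 0, 0, 0.9], [0.01, 0, 0, 0.9], [0.01, 0, 0, 0.9], [0.01, 0, 0, 0.9], [0.01, 0, 0, 0.9], [0.01, 0, 0, 0.9], [0, 0, 0, 0]]}}

```text
clock: 28.02
tool_pos: [0.6229, -0.0035, 0.0219]
ee_rot: [0.163, 0.702, 0.159, -0.675]
wrist_force: [-0.8, 2.6, -1.0]
opening: 0.0306
```

```bash
python3 -c "
from h import *
rep(68,2,32)"
```

```text
t 28.02 fix [67.4  0.1] z 21.9 yaw -140.2 open 30.6 j6 2.676 F_fix [-1.4  2.4 -1. ] tau [ 0.36  0.23 -0.07]
shares [-0.2  -0.02 -0.04] turn -17.52
```

Turned forward 234.6° so far. Opening and swinging back about 180° to regrip.

>>> {"op": "drive_tool", "data": {"motion": [[0, 0, 0, 0], [0, 0, 0, 0], [0, 0, 0, -0.5], [0, 0, 0, -1], [0, 0, 0, -1], [0, 0, 0, -1], [0, 0, 0, -1], [0, 0, 0, -1], [0, 0, 0, -1], [0, 0, 0, -1]], "fingers": 0.4}}

```text
clock: 29.28
tool_pos: [0.6239, -0.0062, 0.0227]
ee_rot: [0.505, 0.515, 0.484, -0.495]
wrist_force: [1.1, -0.5, -0.1]
opening: 0.0599
```

>>> {"op": "drive_tool", "data": {"motion": [[0, 0, 0, -1], [0, 0, 0, -1], [0, 0, 0, -1], [0, 0, 0, -1], [0, 0, 0, -1], [0, 0, 0, -1], [0, 0, 0, -1], [0, 0, 0, -1], [0, 0, 0, -1], [0, 0, 0, -1]]}}

```text
clock: 30.52
tool_pos: [0.6249, -0.0088, 0.0233]
ee_rot: [0.721, 0.049, 0.69, -0.051]
wrist_force: [-0.1, -0.4, -0.1]
opening: 0.0595
```

```bash
python3 -c "
from h import *
rep(68,1.5,22,40)"
```

```text
t 30.52 fix [70.6 -4.7] z 23.3 yaw 5.4 open 59.5 j6 0.129 F_fix [ 0.  -0.4 -0.1] tau [0.07 0.01 0.07]
shares [ 0.02  0.13 -0.04] turn -4.32
```

>>> {"op": "drive_tool", "data": {"motion": [[0.02, 0.11, -0.03, 0], [0, 0, 0, 0]]}}

```text
clock: 30.78
tool_pos: [0.6243, -0.0031, 0.0222]
ee_rot: [0.721, 0.05, 0.689, -0.052]
wrist_force: [0.4, 0.6, -0.0]
opening: 0.06
```

```bash
python3 -c "
from h import *
rep(69,1,22,0)"
```

```text
t 30.77 fix [68.6  0.7] z 22.2 yaw 5.3 open 60.0 j6 0.141 F_fix [ 0.3  0.7 -0. ] tau [-0.    0.12 -0.  ]
shares [0.   0.   0.01] turn 0.66
```

>>> {"op": "drive_tool", "data": {"motion": [[0, 0, 0, 0], [0, 0, 0, 0], [0, 0, 0, 0], [0, 0, 0, 0], [0, 0, 0, 0]], "fingers": -1, "force": 30}}

```text
clock: 31.4
tool_pos: [0.6243, -0.0029, 0.0223]
ee_rot: [0.721, 0.051, 0.689, -0.053]
wrist_force: [-0.2, 1.4, 0.2]
opening: 0.0307
```

```bash
python3 -c "
from h import *
rep(69,1,22,0)"
```

```text
t 31.40 fix [68.6  0.9] z 22.3 yaw 5.1 open 30.7 j6 0.145 F_fix [-0.6  1.3  0.2] tau [0.09 0.06 0.08]
shares [0.01 0.   0.01] turn 0.64
```

>>> {"op": "drive_tool", "data": {"motion": [[0.012, 0, 0, 0.9], [0.012, 0, 0, 0.9], [0.012, 0, 0, 0.9], [0.012, 0, 0, 0.9], [0.012, 0, 0, 0.9], [0.012, 0, 0, 0.9], [0.012, 0, 0, 0.9], [0.012, 0, 0, 0.9], [0.012, 0, 0, 0.9]]}}

```text
clock: 32.52
tool_pos: [0.624, -0.0031, 0.0204]
ee_rot: [0.574, 0.439, 0.546, -0.424]
wrist_force: [-0.7, 1.4, 4.1]
opening: 0.0309
```

```bash
python3 -c "
from h import *
rep(69,1,22,-120)"
```

```text
t 32.52 fix [68.4  0.7] z 20.4 yaw -61.7 open 30.9 j6 1.312 F_fix [-1.   1.2  4.1] tau [-0.18  1.02  0.13]
shares [-0.03  0.02  0.  ] turn 7.28
```

>>> {"op": "drive_tool", "data": {"motion": [[0.01, 0, 0, 0.9], [0.01, 0, 0, 0.9], [0.01, 0, 0, 0.9], [0.01, 0, 0, 0.9], [0.01, 0, 0, 0.9], [0.01, 0, 0, 0.9], [0.01, 0, 0, 0.9], [0, 0, 0, 0.5], [0, 0, 0, 0]]}}

```text
clock: 33.65
tool_pos: [0.6246, -0.0028, 0.0193]
ee_rot: [0.3, 0.658, 0.281, -0.631]
wrist_force: [1.7, 1.2, 0.4]
opening: 0.0313
```

```bash
python3 -c "
from h import *
rep(69,1,22,-121)"
```

```text
t 33.65 fix [68.9  1.1] z 19.3 yaw -117.9 open 31.3 j6 2.294 F_fix [1.3 1.5 0.4] tau [ 0.39  0.21 -0.09]
shares [-0.05  0.01  0.  ] turn 0.38
```

>>> {"op": "drive_tool", "data": {"motion": [[0.005, 0, 0, 0.5], [0, 0, 0, 0], [0, 0, 0, 0]]}}

```text
clock: 34.02
tool_pos: [0.6247, -0.0027, 0.0191]
ee_rot: [0.278, 0.668, 0.261, -0.64]
wrist_force: [0.6, 1.0, 0.6]
opening: 0.0311
```

```bash
python3 -c "
from h import *
rep(69,1,22,-121)
im=manip.capture('scene');cv2.imwrite('pics/s7.png',cv2.resize(im[215:335,230:350],None,fx=5,fy=5,interpolation=cv2.INTER_CUBIC))"
```

```text
t 34.02 fix [69.   1.2] z 19.1 yaw -121.7 open 31.1 j6 2.359 F_fix [0.3 1.1 0.6] tau [ 0.27  0.34 -0.04]
shares [-0.06  0.    0.  ] turn -0.08
```

View pics/s7.png

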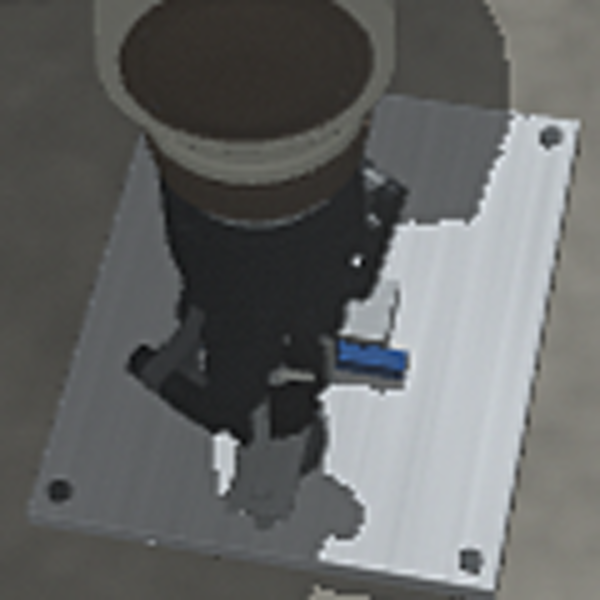

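The picture shows the white line at (270–310, 378) pointing to fixture +y. That matches a net -94° from the start (94° back, 360° forward). The visible end of the bar at (345–400, 285–340) is still tight against the fence. Handing in.

```bash
python3 -c "
from h import *
print(manip.hand_in())"
```

```text
the job is handed in; nothing more can be done
None
```

The job is handed in at about 34 s: the bar was pushed against both stops, and the screw is started by one forward turn. No verdict came back.

- **Bar:** I pushed it onto the long fence, then the end stop, then the long fence again, with about 15–20 N of reaction each time. The picture before gripping showed it flush in the corner. In the last picture only its +y end was visible, still tight to the fence, and the gripper hid the -y end.
- **Screw:** It turned back about 94° before dropping 5.6 mm into its thread. It then went forward about 361° by wrist angle, with one regrip.
- **Last checks:** The grip is still on the knob's sides at 30 N, opening 31.1 mm, with only small forces at the wrist. Total sinking was about 13.9 mm, against 13.5 mm expected. The white line points to the fixture's +y, which agrees with the turns.
- **Bystanders:** No move went near the wash bottle, the resin mount or the paste jar, but the last crop did not show them.
- **Disagreement found:** The real fingertips sit about 27 mm higher than the reported TCP. My first three push attempts passed over the bar without moving it. I then touched down lightly on the bar top to find the offset and used it from there on. Those contacts left the tool tilted by just under 1°.

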